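# Slide the serving slate out over the shelf edge

### The job

Slide the thin dark slate gently along the shelf towards the robot until it sticks out 3 cm over the shelf's front edge and sits square to it, the brass line on the slate lying right above the edge, so that a guest can take it from below. Only push or drag it flat with the fingertips: do not lift it or let it tip, and leave the bowl, whisk, caddy and cups where they stand.

Things in the scene. Friction and masses are not known exactly. Their poses are not given: they have to be found in the camera images.
- shelf: low open wooden shelf standing fixed on the cabinet top: a board 260 mm deep (x) by 660 mm long (y), 18 mm thick, its top 90 mm above the cabinet top, on two end panels. Origin: centre of its footprint, on the cabinet top. Its -x side is the front edge, facing the robot (the shelf is turned by up to 0.2 rad); x points from front to back, y along the edge, z up
- shelf_edge (a point): middle of the board's top front edge; axes as the shelf's (x goes inwards over the board, square to the edge; y along the edge)
- slate: loose thin dark slab lying flat on the shelf, 110 mm (its x) by 100 mm (its y) by 10 mm thick, 0.17 to 0.35 kg, with a thin brass line across its top 30 mm from its front end. Origin: centre of its underside; -x is the front end (towards the shelf's front edge, at the start turned up to 0.35 rad from it), z up. The board behind it and 100 mm to each side of its centre is free of standing things, and at least 70 mm of bare board lies behind its rear edge's middle
- slate_front (a point): middle of the slate's front end face, half-way up its thickness (55 mm ahead of the slate's centre); axes as the slate's
- clip_mid (a point): bamboo spring clip fixed over the board's front edge 165 mm to +y of the edge's middle, 16 mm wide and 75 mm long square to the edge, rising 14 mm above the board; the point is on the edge, 5 mm above the board
- bowl: loose blue tea bowl, 116 mm across, 75 mm high, on the +y end of the shelf; origin at the centre of its foot, z up. Leave alone
- whisk: loose white porcelain whisk holder with a bamboo whisk on it, one piece, 64 mm across, 130 mm high, on the -y end of the shelf; origin at the centre of its foot, z up. Leave alone
- caddy: loose black plastic tea caddy, 69 mm across, 69 mm high, on the -y end of the shelf; origin at the centre of its foot, z up. Leave alone
- cup_a: loose small white cup, 68 mm across, 55 mm high, on the -y end of the shelf; origin at the centre of its foot, z up. Leave alone
- cup_b: the second such cup; same origin and axes. Leave alone
Mind the look-alikes: they are no part of the job. There is more than one size of the slate; the one meant has the size given above.

How it is judged:
By the outcome, as a careful person would: the job done as asked, in the order asked, and still so for the second after the job is handed in, with the robot touching nothing.
It also fails if it takes over 42 s, if anything falls off the work surface, if the arm or the gripper's body presses on something with over 40 N, if the wrist force passes 120 N, or if a joint passes its speed limit or range.

### The arm

A 6-joint arm with a two-finger parallel gripper is mounted at the origin on the work surface. World frame = base frame: x ahead of the robot, y to its left, z up, the work surface at z = 0. Lengths are in m, angles in rad, forces in N, time in s.
With the tool pointing down it reaches from about 0.325 to 0.9 m from the base axis. Payload 6.1 kg.
Tool frame: the origin (TCP) lies at the very end of the fingers, on their centre line; the grasp point (between the pads) lies 19 mm behind it; y points along the fingers, x is the direction in which the jaws open and shut, and the axes are right-handed (so a half turn about y gives the same grasp; the last joint's range is limited). The gripper opens to 85 mm and grips with 20 to 120 N. Pads are 22 mm wide; open, the fingers measure 114 mm over their backs; the gripper's body (76 mm by 85 mm) begins 54 mm behind the grasp point. The pads swing forward as they close: fully open they stand 13 mm farther back than shut.
Start: joints at [-1.23, 0.22, 1.526, -0, 1.395, -0.126], TCP at [0.281, -0.558, 0.231] pointing down, gripper open.
Joint ranges: [-2.98, 2.98], [-0.91, 2.08], [0.09, 2.57], [-1.24, 4.39], [0.2, 2.65], [-2.68, 2.68]. Speed limits (rad/s): [2.57, 2.57, 3.01, 3.14, 3.14, 3.14].

### API

Orientations are given as a unit quaternion [x, y, z, w].
In Python, from bench import env, grab_frame, calibration, sign_off gives the robot as it stands. The module is installed in compiled form; this text tells all that it offers.
- The arm moves only by the tool move_arm, never from a script. Its argument "motion" is a list of rows, each an object of numbers: "x", "y", "z": the shift along the world's x, y, z in units of 30 mm (1.0 is 30 mm); "spin": the turn about the world's z in units of 6 degrees (1.0 is 6 degrees); "gripper": the opening in per cent of the stroke, from 0 (shut) to 100 (fully open). In form: [{"x": .., "y": .., "z": .., "spin": .., "gripper": ..}, ...]. A call has 1 to 5 rows; each row is the pose to reach, as a shift and turn from the pose commanded when the call began; what a row does not reach only later rows make up. A row lasts 1/12 s, in which the tool goes at most 41.7 mm and 7.16 degrees, less where a joint would pass 70% of its speed; a pose out of reach is approached as far as the arm can. A call with a gripper value outside its range is refused whole. The fingers move at their own pace and stop on an object; the grip force is fixed at half the most. Time passes only in rows, so rows that repeat a pose let the fingers close. It gives the time, the measured TCP pose, the force and the opening at its end, in the units of the state.
- env.state(): the state, without advancing time (a new reading comes with each control period).
- grab_frame(name): name is "side" or "top" or "wrist"; returns the picture (420x560x3 uint8, red, green, blue); there is no depth.
- calibration(name): a dict with "intrinsics" (3x3 intrinsics, pixels), "rvec" (rotation vector, rad) and "tvec" (3), from world to camera coordinates, as OpenCV has them. Camera axes: x right, y down, z forward; pixel columns grow to the right and rows downward; lengths in m; the calibration is good to about 2 mm. A picture is of the moment at which its call begins: read the wrist's pose just before it. calibration takes no time and is no camera call; for the wrist camera it gives the pose at the moment of the call.
- sign_off(): hands the job in, once; it reports no verdict.
The state is a dict: "time": time; "joints": joint angles; "joint_vel": joint speeds; "joint_efforts": joint torques, N m; "eef_pos": TCP position; "orientation": TCP orientation; "contact_force": force on the tool from outside, world axes, zero at the start; "wrist_torque": the same for the moment, N m; "grip_width": opening from 0.0 (shut) to 1.0 (fully open).
Only numpy, scipy, OpenCV 4.12 (cv2) and the standard library are available. Lean on these libraries where they do the work, as an engineer would, in place of code of your own. Each camera call takes 0.05 s, during which the arm holds its last target.

## Working session

There is one attempt and no reset: what is moved stays moved. The work goes in short steps, Python scripts to look and compute and a tool call to move; the robot and the scene stay as the last step left them, time stands still between calls to the robot, and variables do not carry over. Pictures are saved under pics/ and viewed, and the job is handed in when it is done.

Besides the shell and the picture viewer there is one more tool, called after "Emit:" by a JSON object that holds its "name" and its "arguments", one argument or row to a line. move_arm: Moves the arm, as the interface text tells. Its arguments: {"type":"object","properties":{"motion":{"type":"array","items":{"type":"object","properties":{"x":{"type":"number"},"y":{"type":"number"},"z":{"type":"number"},"spin":{"type":"number"},"gripper":{"type":"number"}}}}},"required":["motion"]}

```bash
mkdir -p pics; python3 - <<'E'
from bench import env, grab_frame, calibration
import cv2
s=env.state();print(s)
for n in("side","top"):
    cv2.imwrite(f"pics/{n}0.png",grab_frame(n)[:,:,::-1]);print(n,calibration(n))
E
```

```text
{'time': 0.0, 'joints': array([-1.23009192e+00,  2.21262250e-01,  1.52761702e+00, -4.72561788e-06,
        1.39468989e+00, -1.26119607e-01]), 'joint_vel': array([-5.28936900e-05, -2.38835669e-03,  2.38107303e-04, -3.51491604e-04,
        9.36477448e-04, -6.46563101e-04]), 'joint_efforts': array([ 1.17336287e-03, -4.96898818e+01, -3.89402032e+01, -8.52381436e-05,
        1.10262845e-02, -3.04358437e-06]), 'eef_pos': array([ 0.2810625 , -0.55755751,  0.23017373]), 'orientation': array([-0.60165338,  0.37133706, -0.3702466 ,  0.60252756]), 'contact_force': array([-0.70465813,  0.19157104,  0.08932086]), 'wrist_torque': array([0.01645471, 0.04875655, 0.0327679 ]), 'grip_width': 0.9912873428723477}
side {'intrinsics': array([[544.22749874,   0.        , 277.02609406],
       [  0.        , 544.22749874, 200.04324099],
       [  0.        ,   0.        ,   1.        ]]), 'rvec': array([ 0.94650838, -2.22487386,  1.26815955]), 'tvec': array([0.36833108, 0.24722178, 1.07756817])}
top {'intrinsics': array([[529.3641502 ,   0.        , 284.19122007],
       [  0.        , 529.3641502 , 209.58100358],
       [  0.        ,   0.        ,   1.        ]]), 'rvec': array([ 2.11007347, -2.16261236,  0.1532359 ]), 'tvec': array([0.01331472, 0.50915894, 1.03732059])}
```

View pics/side0.png

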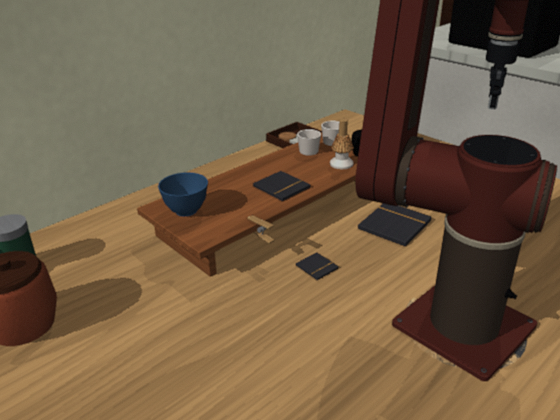

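View pics/top0.png

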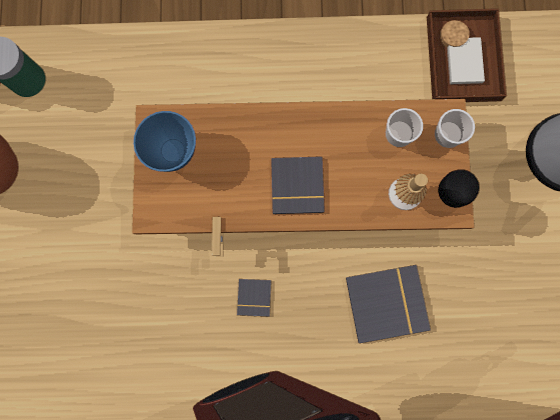

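The slate lies on the shelf at about (298,185) in the top view, with the front edge near row 231, the clip at column 217 and the whisk at (408,190). The two slates in front are look-alikes. I'll zoom in to measure.

```bash
python3 - <<'E'
import cv2
a=cv2.imread("pics/top0.png")
cv2.imwrite("pics/topc.png",cv2.resize(a[140:260,250:350],None,fx=6,fy=5,interpolation=cv2.INTER_CUBIC)[:600])
b=cv2.imread("pics/side0.png")
cv2.imwrite("pics/sidec.png",cv2.resize(b[160:210,240:330],None,fx=8,fy=8,interpolation=cv2.INTER_CUBIC))
E
```

```text
(no output)
```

View pics/topc.png

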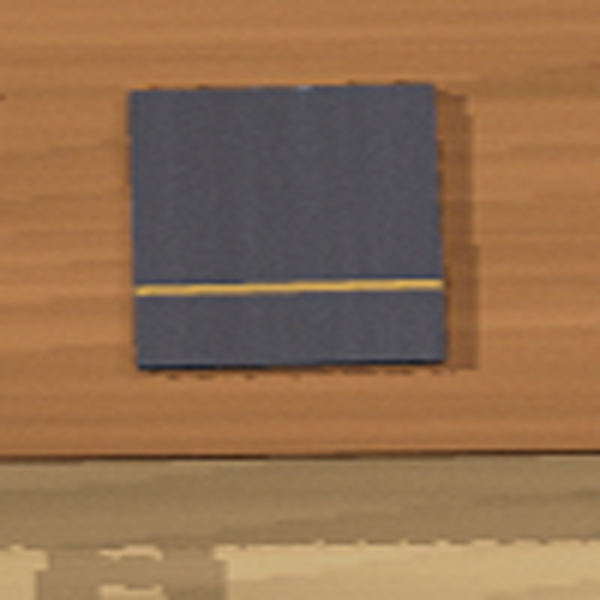

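View pics/sidec.png

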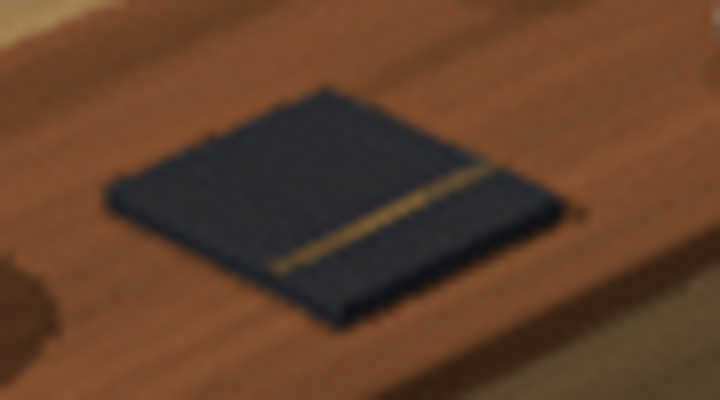

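```bash
cat > h.py <<'E'
import numpy as np,cv2
from bench import calibration
def P(c):
    R=cv2.Rodrigues(np.array(c["rvec"]))[0]; return R,np.array(c["tvec"]).reshape(3),np.array(c["intrinsics"])
def onz(c,pts,z):
    R,t,K=P(c); C=-R.T@t; out=[]
    for p in pts:
        d=R.T@np.linalg.inv(K)@[p[0],p[1],1]; out.append(C+d*(z-C[2])/d[2])
    return np.array(out)
def tri(c1,p1,c2,p2):
    M=[]
    for c in(c1,c2):
        R,t,K=P(c); M.append(K@np.c_[R,t])
    X=cv2.triangulatePoints(M[0],M[1],np.array(p1,float).T,np.array(p2,float).T); return (X[:3]/X[3]).T
def proj(c,X): return cv2.projectPoints(np.array(X,float),c["rvec"],c["tvec"],c["intrinsics"],None)[0][:,0]
E
python3 - <<'E'
from h import *
np.set_printoptions(precision=4,suppress=True)
t,s=calibration("top"),calibration("side")
pt=[(271.8,158.2),(322.3,157),(323.8,212),(273,213.6)]
ps=[(253.5,184.1),(280.9,171.2),(310.6,185.6),(282.8,198.8)]
print(tri(t,pt,s,ps))
X=onz(t,pt,.1);print(X,X.mean(0))
L=onz(t,[(272.8,198.4),(323.7,196.8)],.1);print("line",L)
E=onz(t,[(250,231.6),(350,231),(134,234),(474,228.5)],.09);print("edge",E)
for A in(X[[3,2]],X[[0,1]],L,E[:2],E[2:]): d=A[0]-A[1];print(np.degrees(np.arctan2(-d[0],d[1])),np.linalg.norm(d))
print("others",onz(t,[(165,141),(408,195),(459,190),(405,128)],.1))
E
python3 - <<'E'
import cv2
a=cv2.imread("pics/top0.png")
cv2.imwrite("pics/e1.png",cv2.resize(a[200:260,120:220],None,fx=8,fy=8))
cv2.imwrite("pics/e2.png",cv2.resize(a[200:260,390:490],None,fx=8,fy=8))
E
```

```text
[[ 0.602   0.0212  0.0947]
 [ 0.602  -0.0771  0.096 ]
 [ 0.493  -0.0768  0.0943]
 [ 0.4925  0.0213  0.0958]]
[[ 0.6018  0.022   0.1   ]
 [ 0.6015 -0.0763  0.1   ]
 [ 0.4933 -0.0754  0.1   ]
 [ 0.4927  0.0219  0.1   ]] [ 0.5473 -0.027   0.1   ]
line [[ 0.5222  0.0217  0.1   ]
 [ 0.5228 -0.0763  0.1   ]]
edge [[ 0.4602  0.0672  0.09  ]
 [ 0.4566 -0.1251  0.09  ]
 [ 0.4612  0.2913  0.09  ]
 [ 0.4555 -0.3627  0.09  ]]
0.3638331819195393 0.09732488171435395
-0.13876439576418131 0.09831627076235079
0.3472996047844263 0.09795116348761956
-1.0890967738080297 0.19233553471249445
-0.5027311292765526 0.6539403858619864
others [[ 0.6421  0.2309  0.1   ]
 [ 0.5222 -0.2381  0.1   ]
 [ 0.5294 -0.3363  0.1   ]
 [ 0.6555 -0.2401  0.1   ]]
```

View pics/e1.png

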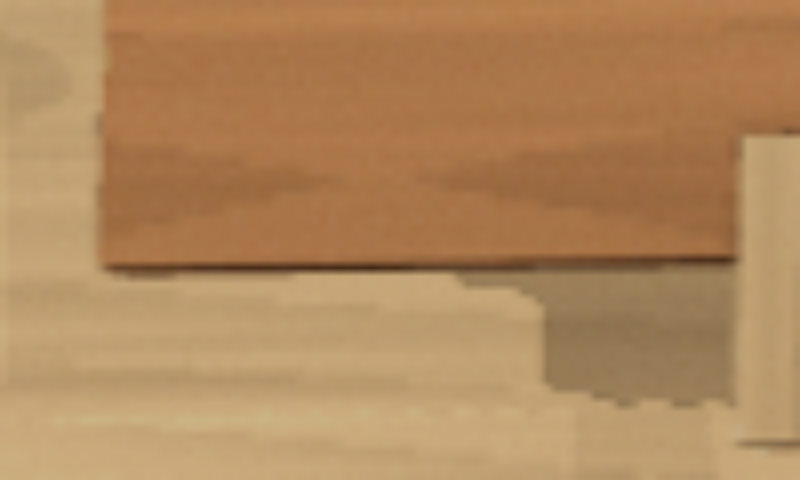

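View pics/e2.png

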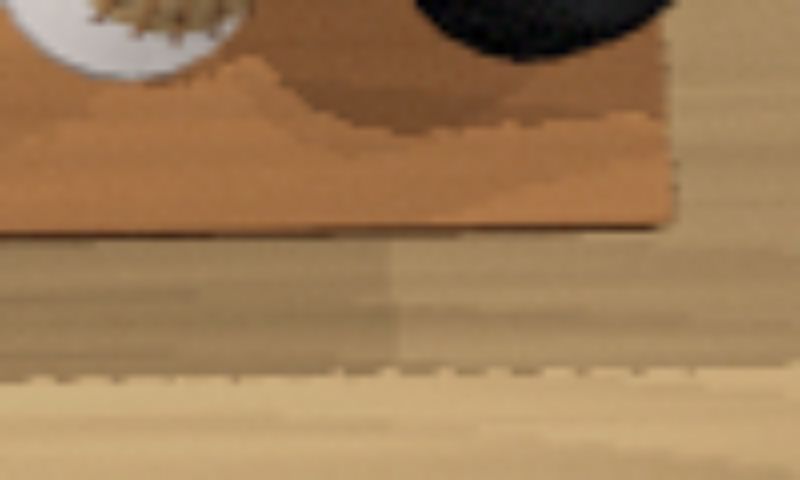

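```bash
python3 - <<'E'
from h import *
from bench import env
from scipy.spatial.transform import Rotation as R
np.set_printoptions(precision=4,suppress=True)
t=calibration("top")
E=onz(t,[(133,233.1),(212,232.1),(250,231.5),(350,230.3),(390,229.1),(473.5,228.4)],.09);print(E)
p=np.polyfit(E[:,1],E[:,0],1);print(p,np.degrees(np.arctan(p[0])),np.polyval(p,-.027))
m=R.from_quat(env.state()["orientation"]).as_matrix();print(m, np.degrees(np.arctan2(m[1,0],m[0,0])))
E
```

```text
[[ 0.463   0.2932  0.09  ]
 [ 0.4611  0.1405  0.09  ]
 [ 0.4604  0.0672  0.09  ]
 [ 0.4579 -0.1252  0.09  ]
 [ 0.4583 -0.202   0.09  ]
 [ 0.4557 -0.3617  0.09  ]]
[0.0107 0.4597] 0.6112214887672044 0.45946178949139915
[[ 0.45   -0.0006  0.893 ]
 [-0.893   0.0017  0.45  ]
 [-0.0018 -1.      0.0002]] -63.254075566663296
```

Emit:
{"name": "move_arm", "arguments": {
  "motion": [
    {"z":1.2,"gripper":60},
    {"z":2.4,"gripper":60},
    {"x":0.7,"y":1.0,"z":2.6,"spin":-1,"gripper":60},
    {"x":1.4,"y":2.0,"z":2.6,"spin":-2,"gripper":60},
    {"x":2.1,"y":3.0,"z":2.6,"spin":-3,"gripper":60}
  ]
}}

```text
validation failed for argument at $.mo...
```

Emit:
{"name": "move_arm", "arguments": {
  "motion": [
    {"x":0.7,"y":1.0,"spin":-0.5},
    {"x":1.4,"y":2.0,"spin":-1},
    {"x":2.1,"y":3.0,"spin":-1.56},
    {"x":2.8,"y":4.0,"spin":-1.56},
    {"x":3.5,"y":5.0,"spin":-1.56}
  ]
}}

```text
validation failed for argument at $.mo...
```

Emit:
{"name": "move_arm", "arguments": {
  "motion": [
    {"x":0.7,"y":1.0},
    {"x":1.4,"y":2.0},
    {"x":2.1,"y":3.0},
    {"x":2.8,"y":4.0},
    {"x":3.5,"y":5.0}
  ]
}}

```text
validation failed for argument at $.mo...
```

Emit:
{"name": "move_arm", "arguments": {
  "motion": [
    {"x":0.7,"y":1.0},
    {"x":1.4,"y":2.0},
    {"x":2.1,"y":3.0},
    {"x":3.0,"y":4.0},
    {"x":3.2,"y":4.65}
  ]
}}

```text
validation failed for argument at $.mo...
```

Emit:
{"name": "move_arm", "arguments": {
  "motion": [
    {"z":0},
    {"z":0},
    {"z":0}
  ]
}}

```text
validation failed for argument at $.mo...
```

The calls were refused, probably because every row needs all five fields. I'll retry with one call.

Emit:
{"name": "move_arm", "arguments": {
  "motion": [
    {"x":0,"y":0,"z":1.2,"spin":0,"gripper":60},
    {"x":0,"y":0,"z":2.4,"spin":0,"gripper":60},
    {"x":0.7,"y":1.0,"z":2.6,"spin":-1,"gripper":60},
    {"x":1.4,"y":2.0,"z":2.6,"spin":-2,"gripper":60},
    {"x":2.1,"y":3.0,"z":2.6,"spin":-3,"gripper":60}
  ]
}}

```text
time: 0.52
eef_pos: [0.3446, -0.4677, 0.3101]
orientation: [0.535, -0.462, 0.463, -0.535]
contact_force: [1.4, -0.2, 0.5]
grip_width: 0.6
```

Emit:
{"name": "move_arm", "arguments": {
  "motion": [
    {"x":0.7,"y":1.0,"z":0,"spin":-0.5,"gripper":60},
    {"x":1.4,"y":2.0,"z":0,"spin":-1,"gripper":60},
    {"x":2.1,"y":3.0,"z":0,"spin":-1.56,"gripper":60},
    {"x":2.8,"y":4.0,"z":0,"spin":-1.56,"gripper":60},
    {"x":3.5,"y":5.0,"z":0,"spin":-1.56,"gripper":60}
  ]
}}

```text
time: 0.93
eef_pos: [0.4498, -0.3164, 0.3089]
orientation: [-0.497, 0.503, -0.503, 0.497]
contact_force: [0.9, -1.1, -1.3]
grip_width: 0.6
```

Emit:
{"name": "move_arm", "arguments": {
  "motion": [
    {"x":0.7,"y":1.0,"z":0,"spin":0,"gripper":60},
    {"x":1.4,"y":2.0,"z":0,"spin":0,"gripper":60},
    {"x":2.1,"y":3.0,"z":0,"spin":0,"gripper":60},
    {"x":2.8,"y":4.0,"z":0,"spin":0,"gripper":60},
    {"x":3.5,"y":5.0,"z":0,"spin":0,"gripper":60}
  ]
}}

```text
time: 1.35
eef_pos: [0.5548, -0.1664, 0.3089]
orientation: [-0.497, 0.503, -0.502, 0.497]
contact_force: [0.6, -0.6, 0.3]
grip_width: 0.598
```

Emit:
{"name": "move_arm", "arguments": {
  "motion": [
    {"x":0.7,"y":1.0,"z":0,"spin":0,"gripper":60},
    {"x":1.4,"y":2.0,"z":0,"spin":0,"gripper":60},
    {"x":2.1,"y":3.0,"z":0,"spin":0,"gripper":60},
    {"x":3.0,"y":4.0,"z":0,"spin":0,"gripper":60},
    {"x":3.2,"y":4.7,"z":0,"spin":0,"gripper":60}
  ]
}}

```text
time: 1.77
eef_pos: [0.6522, -0.024, 0.3079]
orientation: [-0.498, 0.503, -0.502, 0.498]
contact_force: [-0.6, 0.4, -0.1]
grip_width: 0.603
```

Emit:
{"name": "move_arm", "arguments": {
  "motion": [
    {"x":0,"y":0,"z":0,"spin":0,"gripper":60},
    {"x":0,"y":0,"z":0,"spin":0,"gripper":60},
    {"x":0,"y":0,"z":0,"spin":0,"gripper":60}
  ]
}}

```text
time: 2.02
eef_pos: [0.6498, -0.0275, 0.3087]
orientation: [-0.498, 0.503, -0.502, 0.497]
contact_force: [-0.1, -0.3, 0.6]
grip_width: 0.603
```

```bash
cat > look.py <<'E'
import sys
from h import *
from bench import env,grab_frame
from scipy.spatial.transform import Rotation as R
tag=sys.argv[1]
s=env.state();m=R.from_quat(s["orientation"]).as_matrix()
print(s["eef_pos"].round(4),"jaw deg",np.degrees(np.arctan2(m[1,0],m[0,0])).round(2),"y",m[:,1].round(3),"F",s["contact_force"].round(1),s["grip_width"],s["time"])
for n in sys.argv[2:]:
    np.save(f"pics/cal_{n}_{tag}.npy",calibration(n),allow_pickle=True)
    cv2.imwrite(f"pics/{n}_{tag}.png",grab_frame(n)[:,:,::-1])
E
python3 look.py a wrist
```

```text
[ 0.6498 -0.0275  0.3087] jaw deg -90.61 y [-0.001 -0.    -1.   ] F [-0.1 -0.3  0.6] 0.602510462215804 2.0167
```

View pics/wrist_a.png

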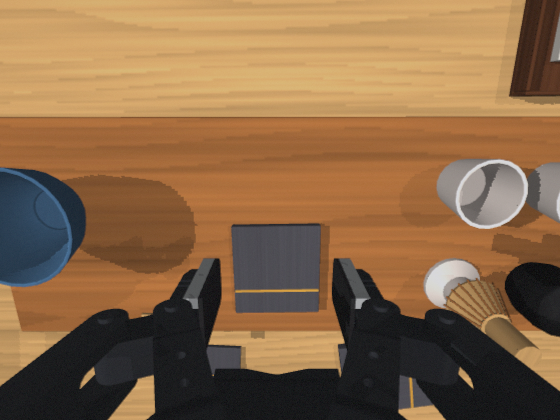

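The wrist view shows the slate's rear edge at row 225 (columns 233–321), its brass line at row 291, and the board edge at row 331. The fingers will come down behind it. I'll check these positions before descending.

```bash
python3 - <<'E'
import cv2
a=cv2.imread("pics/wrist_a.png")
cv2.imwrite("pics/wa.png",cv2.resize(a[215:345,220:335],None,fx=6,fy=4.5,interpolation=cv2.INTER_CUBIC))
E
python3 - <<'E'
from h import *
np.set_printoptions(precision=4,suppress=True)
c=np.load("pics/cal_wrist_a.npy",allow_pickle=True).item()
R,t,K=P(c);print("cam",-R.T@t)
print(onz(c,[(233,225),(321,224),(320,312),(236,313),(236,291),(320,291)],.1))
print(onz(c,[(100,331.5),(250,332),(300,331.5),(22,331),(0,118),(560,118)],.09))
E
```

```text
cam [ 0.7212 -0.0275  0.4517]
[[ 0.6032  0.0214  0.1   ]
 [ 0.6034 -0.0762  0.1   ]
 [ 0.4919 -0.0781  0.1   ]
 [ 0.4915  0.023   0.1   ]
 [ 0.5212  0.0217  0.1   ]
 [ 0.5202 -0.0773  0.1   ]]
[[ 0.4601  0.1969  0.09  ]
 [ 0.4574  0.008   0.09  ]
 [ 0.4575 -0.0551  0.09  ]
 [ 0.4618  0.295   0.09  ]
 [ 0.7197  0.2599  0.09  ]
 [ 0.714  -0.3233  0.09  ]]
```

View pics/wa.png

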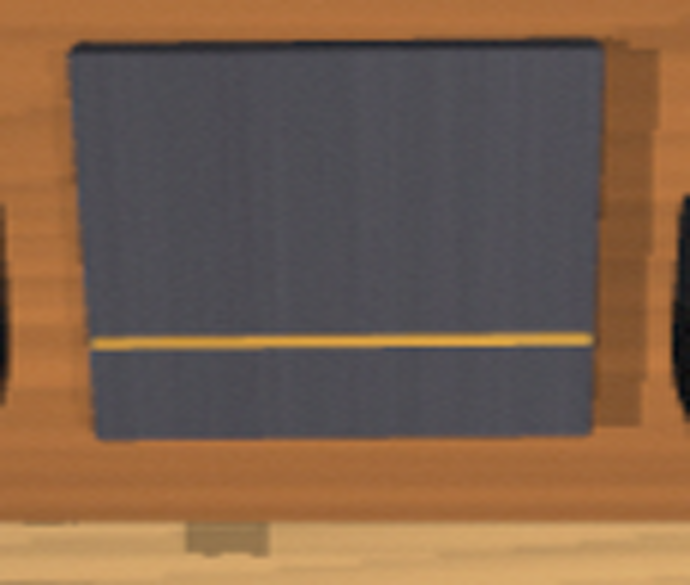

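Emit:
{"name": "move_arm", "arguments": {
  "motion": [
    {"x":0,"y":0,"z":-1.3,"spin":0,"gripper":60},
    {"x":0,"y":0,"z":-2.6,"spin":0,"gripper":60},
    {"x":0,"y":0,"z":-3.9,"spin":0,"gripper":60},
    {"x":0,"y":0,"z":-5.2,"spin":0,"gripper":60},
    {"x":0,"y":0,"z":-6.5,"spin":0,"gripper":60}
  ]
}}

```text
time: 2.48
eef_pos: [0.6497, -0.0289, 0.1132]
orientation: [0.497, -0.503, 0.504, -0.497]
contact_force: [1.3, -0.3, 1.4]
grip_width: 0.595
```

Emit:
{"name": "move_arm", "arguments": {
  "motion": [
    {"x":0,"y":0,"z":-0.1,"spin":0,"gripper":60},
    {"x":0,"y":0,"z":-0.2,"spin":0,"gripper":60},
    {"x":0,"y":0,"z":-0.3,"spin":0,"gripper":60},
    {"x":0,"y":0,"z":-0.3,"spin":0,"gripper":60}
  ]
}}

```text
time: 2.82
eef_pos: [0.6522, -0.028, 0.1084]
orientation: [0.496, -0.501, 0.504, -0.498]
contact_force: [0.3, 0.6, 0.1]
grip_width: 0.602
```

```bash
python3 look.py b wrist side; python3 - <<'E'
import cv2
a=cv2.imread("pics/side_b.png")
cv2.imwrite("pics/sb.png",cv2.resize(a[110:230,210:350],None,fx=5,fy=5,interpolation=cv2.INTER_CUBIC))
E
```

```text
[ 0.6522 -0.028   0.1084] jaw deg -90.65 y [ 0.005 -0.001 -1.   ] F [0.3 0.6 0.1] 0.6019121868736135 2.8167
```

View pics/sb.png

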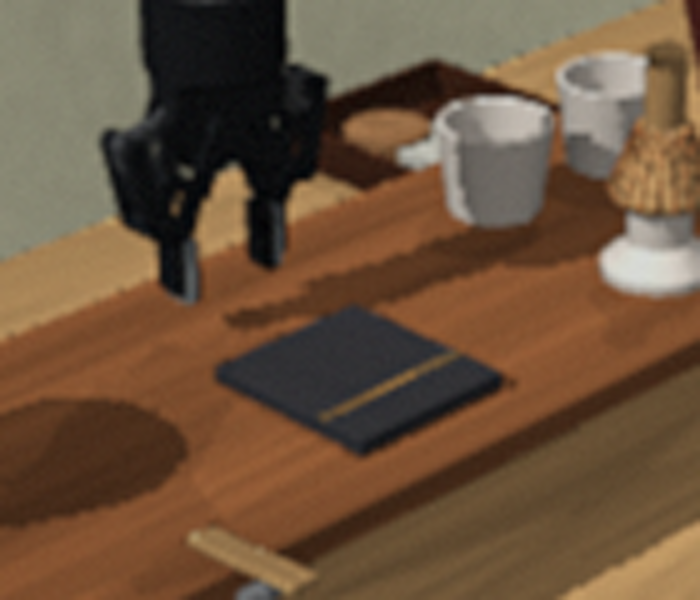

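View pics/wrist_b.png

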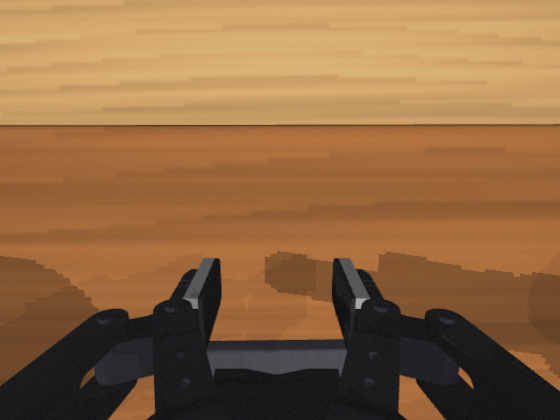

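The fingertips are behind the slate and clear of it. I'll lower in small steps and watch the vertical force.

Emit:
{"name": "move_arm", "arguments": {
  "motion": [
    {"x":0,"y":0,"z":-0.15,"spin":0,"gripper":60},
    {"x":0,"y":0,"z":-0.3,"spin":0,"gripper":60},
    {"x":0,"y":0,"z":-0.4,"spin":0,"gripper":60},
    {"x":0,"y":0,"z":-0.4,"spin":0,"gripper":60},
    {"x":0,"y":0,"z":-0.4,"spin":0,"gripper":60}
  ]
}}

```text
time: 3.33
eef_pos: [0.6499, -0.027, 0.0928]
orientation: [-0.498, 0.503, -0.502, 0.497]
contact_force: [0.5, -0.1, -0.2]
grip_width: 0.601
```

Emit:
{"name": "move_arm", "arguments": {
  "motion": [
    {"x":0,"y":0,"z":-0.05,"spin":0,"gripper":60},
    {"x":0,"y":0,"z":-0.1,"spin":0,"gripper":60},
    {"x":0,"y":0,"z":-0.1,"spin":0,"gripper":60}
  ]
}}

```text
time: 3.58
eef_pos: [0.6501, -0.0271, 0.09]
orientation: [-0.497, 0.503, -0.503, 0.497]
contact_force: [-1.2, 1.2, 0.5]
grip_width: 0.603
```

```bash
python3 look.py c side; python3 - <<'E'
import cv2
a=cv2.imread("pics/side_c.png")
cv2.imwrite("pics/sc.png",cv2.resize(a[130:210,220:320],None,fx=7,fy=7,interpolation=cv2.INTER_CUBIC))
E
```

```text
[ 0.6501 -0.0271  0.09  ] jaw deg -90.61 y [-0.  0. -1.] F [-1.2  1.2  0.5] 0.6029767857652011 3.5833
```

View pics/sc.png

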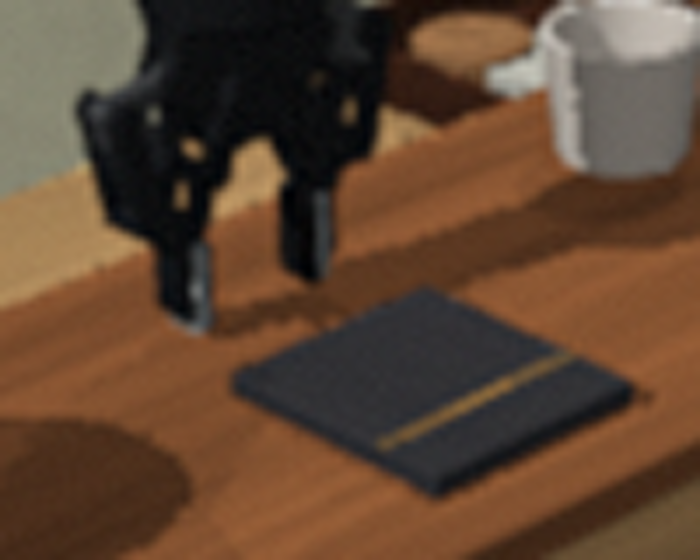

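Emit:
{"name": "move_arm", "arguments": {
  "motion": [
    {"x":0,"y":0,"z":-0.05,"spin":0,"gripper":60},
    {"x":0,"y":0,"z":-0.1,"spin":0,"gripper":60},
    {"x":0,"y":0,"z":-0.1,"spin":0,"gripper":60}
  ]
}}

```text
time: 3.88
eef_pos: [0.65, -0.0271, 0.0869]
orientation: [-0.497, 0.503, -0.503, 0.497]
contact_force: [0.4, -0.3, 0.2]
grip_width: 0.601
```

```bash
python3 - <<'E'
from h import *
c=calibration("side")
for z in(.085,.09,.095,.1): print(z,proj(c,[(.639,-.001,z),(.661,-.001,z),(.639,-.053,z)]).round(1).tolist())
E
python3 look.py d side; python3 - <<'E'
import cv2
a=cv2.imread("pics/side_d.png")
cv2.imwrite("pics/sd.png",cv2.resize(a[150:190,230:280],None,fx=14,fy=14,interpolation=cv2.INTER_CUBIC))
E
```

```text
0.085 [[250.2, 179.7], [244.9, 177.0], [264.8, 173.3]]
0.09 [[250.2, 178.0], [244.8, 175.3], [264.7, 171.6]]
0.095 [[250.1, 176.3], [244.7, 173.6], [264.7, 170.0]]
0.1 [[250.0, 174.7], [244.6, 172.0], [264.6, 168.3]]
[ 0.65   -0.0271  0.0869] jaw deg -90.62 y [-0.001  0.    -1.   ] F [ 0.4 -0.3  0.2] 0.6009655058660367 3.8833
```

View pics/sd.png

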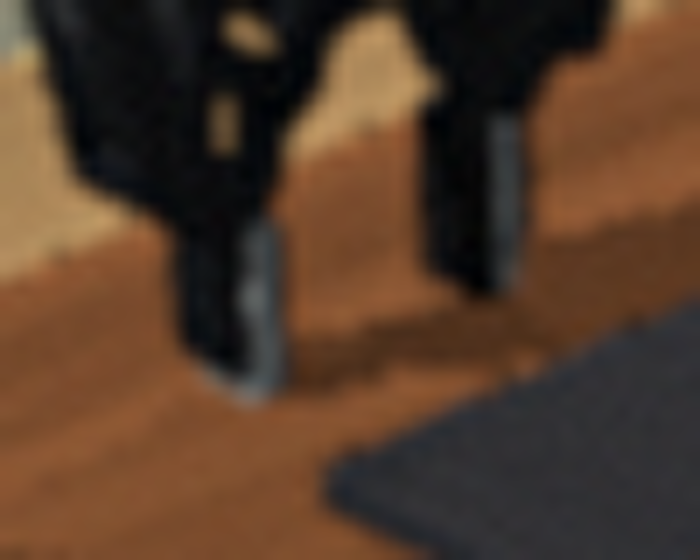

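Emit:
{"name": "move_arm", "arguments": {
  "motion": [
    {"x":0,"y":0,"z":-0.05,"spin":0,"gripper":60},
    {"x":0,"y":0,"z":-0.1,"spin":0,"gripper":60},
    {"x":0,"y":0,"z":-0.1,"spin":0,"gripper":60}
  ]
}}

```text
time: 4.18
eef_pos: [0.6504, -0.0271, 0.0868]
orientation: [0.497, -0.503, 0.503, -0.497]
contact_force: [-7.3, 0.8, 13.1]
grip_width: 0.596
```

Contact came at about 13 N. I'll back off 3 mm and approach the slate.

Emit:
{"name": "move_arm", "arguments": {
  "motion": [
    {"x":0,"y":0,"z":0.1,"spin":0,"gripper":60},
    {"x":-0.2,"y":0,"z":0.1,"spin":0,"gripper":60},
    {"x":-0.5,"y":0,"z":0.1,"spin":0,"gripper":60},
    {"x":-0.8,"y":0,"z":0.1,"spin":0,"gripper":60},
    {"x":-0.9,"y":0,"z":0.1,"spin":0,"gripper":60}
  ]
}}

```text
time: 4.6
eef_pos: [0.6222, -0.0271, 0.087]
orientation: [-0.497, 0.503, -0.503, 0.497]
contact_force: [0.7, 0.5, 0.6]
grip_width: 0.596
```

Emit:
{"name": "move_arm", "arguments": {
  "motion": [
    {"x":-0.08,"y":0,"z":0,"spin":0,"gripper":60},
    {"x":-0.16,"y":0,"z":0,"spin":0,"gripper":60},
    {"x":-0.24,"y":0,"z":0,"spin":0,"gripper":60},
    {"x":-0.32,"y":0,"z":0,"spin":0,"gripper":60},
    {"x":-0.4,"y":0,"z":0,"spin":0,"gripper":60}
  ]
}}

```text
time: 5.02
eef_pos: [0.6113, -0.0272, 0.0873]
orientation: [0.497, -0.503, 0.503, -0.497]
contact_force: [1.3, 0.5, 0.3]
grip_width: 0.598
```

```bash
python3 look.py e side wrist top; python3 - <<'E'
import cv2
a=cv2.imread("pics/side_e.png")
cv2.imwrite("pics/se.png",cv2.resize(a[130:210,230:330],None,fx=7,fy=7,interpolation=cv2.INTER_CUBIC))
a=cv2.imread("pics/top_e.png")
cv2.imwrite("pics/te.png",cv2.resize(a[140:250,240:360],None,fx=5,fy=5,interpolation=cv2.INTER_CUBIC))
E
```

```text
[ 0.6113 -0.0272  0.0873] jaw deg -90.62 y [ 0. -0. -1.] F [1.3 0.5 0.3] 0.5983282756355514 5.0167
```

View pics/se.png

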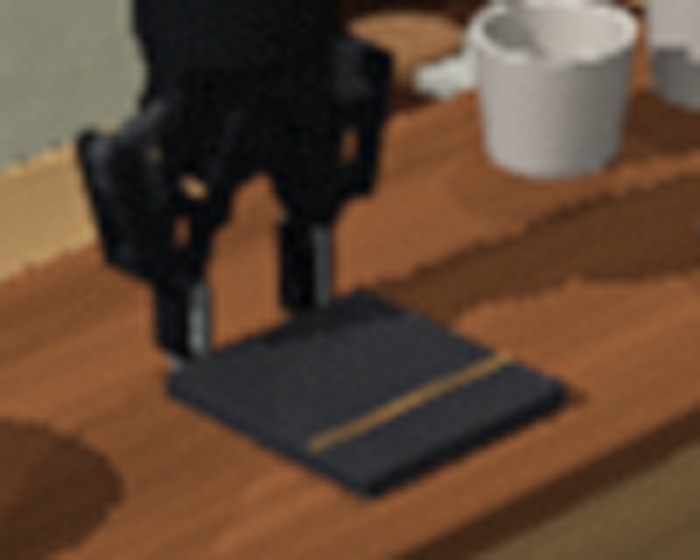

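View pics/te.png

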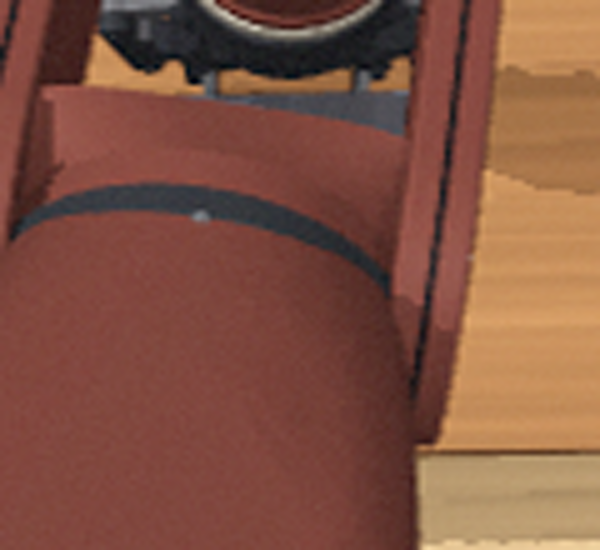

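Emit:
{"name": "move_arm", "arguments": {
  "motion": [
    {"x":-0.1,"y":0,"z":0,"spin":0,"gripper":60},
    {"x":-0.2,"y":0,"z":0,"spin":0,"gripper":60},
    {"x":-0.3,"y":0,"z":0,"spin":0,"gripper":60},
    {"x":-0.4,"y":0,"z":0,"spin":0,"gripper":60},
    {"x":-0.5,"y":0,"z":0,"spin":0,"gripper":60}
  ]
}}

```text
time: 5.58
eef_pos: [0.5961, -0.0271, 0.0874]
orientation: [0.497, -0.503, 0.503, -0.497]
contact_force: [0.6, 0.2, -0.1]
grip_width: 0.602
```

```bash
python3 look.py f side; python3 - <<'E'
import cv2
a=cv2.imread("pics/side_f.png")
cv2.imwrite("pics/sf.png",cv2.resize(a[130:210,230:330],None,fx=7,fy=7,interpolation=cv2.INTER_CUBIC))
E
```

```text
[ 0.5961 -0.0271  0.0874] jaw deg -90.61 y [ 0. -0. -1.] F [ 0.6  0.2 -0.1] 0.6018977697478932 5.5833
```

View pics/sf.png

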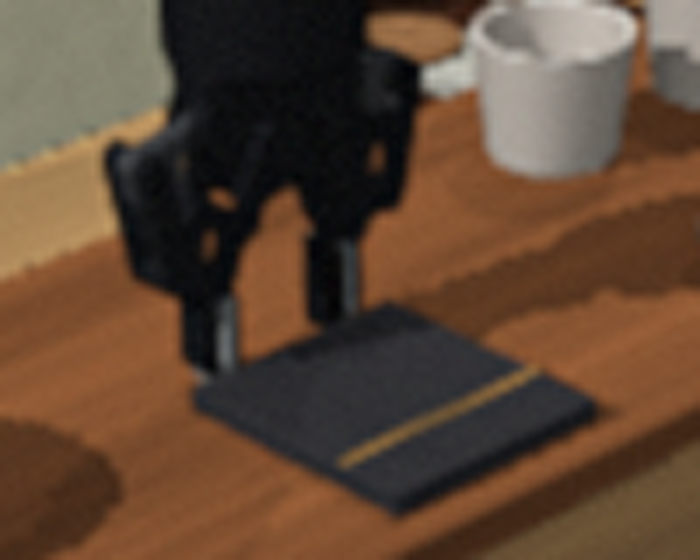

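The slate slides with the fingers. I'll measure how far from the side view.

```bash
cat > sm.py <<'E'
from h import *
import sys
# brass line fit in side picture, mapped on plane z
tag=sys.argv[1]; f=sys.argv[2] if len(sys.argv)>2 else "side"; z=float(sys.argv[3]) if len(sys.argv)>3 else .1
a=cv2.imread(f"pics/{f}_{tag}.png" if tag!="0" else f"pics/{f}0.png").astype(int)
c=calibration(f)
# rays of a window: world x .40-.56,y -.1...05
g=proj(c,[(x,y,z) for x in(.43,.56) for y in(-.1,.045)]);u0,v0=g.min(0).astype(int);u1,v1=g.max(0).astype(int)
b,gr,r=a[...,0],a[...,1],a[...,2]
M=np.zeros(b.shape,bool);M[v0:v1,u0:u1]=True
vv,uu=np.nonzero(M)
W=onz(c,np.c_[uu,vv],z)
# sample world grid: brightness yellow-ness
xs=np.arange(.42,.60,.0005)
for y in(-.065,-.055,-.045,-.035,-.025,-.015,-.005,.005,.01):
    p=proj(c,np.c_[xs,np.full_like(xs,y),np.full_like(xs,z)]).astype(np.float32)
    im=cv2.remap((r+gr).astype(np.float32),p[None,:,0],p[None,:,1],cv2.INTER_CUBIC)[0]
    im2=cv2.remap((r-b).astype(np.float32),p[None,:,0],p[None,:,1],cv2.INTER_CUBIC)[0]
    # slate = r-b<25 ; line = local peak flanked by slate
    best=None
    for i in range(16,len(xs)-16):
        if im2[i]==im2[i-6:i+7].max() and im2[i-14]<.5*im2[i] and im2[i+14]<.5*im2[i]:
            w=im2[i-8:i+9]-min(im2[i-10],im2[i+10]);w=w.clip(0);best=(w*xs[i-8:i+9]).sum()/w.sum();break
    print(y,None if best is None else round(best,4),end=" | ")
print()
E
python3 sm.py 0 top; python3 sm.py 0 side; python3 sm.py f side
```

```text
-0.065 0.5053 | -0.055 0.5043 | -0.045 0.5017 | -0.035 0.5081 | -0.025 0.5031 | -0.015 0.5016 | -0.005 0.5025 | 0.005 0.5013 | 0.01 0.5057 | 
-0.065 0.4942 | -0.055 0.4951 | -0.045 0.4986 | -0.035 0.4946 | -0.025 0.5051 | -0.015 0.493 | -0.005 0.4973 | 0.005 0.4991 | 0.01 0.4923 | 
-0.065 0.478 | -0.055 0.4763 | -0.045 0.476 | -0.035 0.478 | -0.025 0.477 | -0.015 0.4798 | -0.005 0.4775 | 0.005 0.4762 | 0.01 0.4756 |
```

```bash
python3 - <<'E'
s=open('sm.py').read()
i=s.index("    best=None");j=s.index("    print(y,None")
s=s[:i]+"""    best=None
    q=[min(im2[i]-im2[i-14],im2[i]-im2[i+14]) if im2[i]==im2[i-6:i+7].max() else 0 for i in range(14,len(xs)-14)]
    i=int(np.argmax(q))+14
    if q[i-14]>15:
        w=(im2[i-8:i+9]-max(im2[i-10],im2[i+10])).clip(0);best=(w*xs[i-8:i+9]).sum()/w.sum()
"""+s[j:]
open('sm.py','w').write(s)
E
python3 sm.py 0 top; python3 sm.py 0 side; python3 sm.py f side
```

```text
-0.065 0.5239 | -0.055 0.5238 | -0.045 0.5239 | -0.035 0.524 | -0.025 0.5236 | -0.015 0.5237 | -0.005 0.5235 | 0.005 0.5235 | 0.01 0.5236 | 
-0.065 0.5225 | -0.055 0.5228 | -0.045 0.5237 | -0.035 0.5228 | -0.025 0.5223 | -0.015 0.522 | -0.005 0.5219 | 0.005 0.5217 | 0.01 0.5216 | 
-0.065 0.5049 | -0.055 0.5045 | -0.045 0.5046 | -0.035 0.5045 | -0.025 0.505 | -0.015 0.5058 | -0.005 0.5056 | 0.005 0.5056 | 0.01 0.5052 |
```

The line now sits at about x 0.505, having moved 17.5 mm, and it is parallel to the edge. I'll push about 40 mm more, then look again.

Emit:
{"name": "move_arm", "arguments": {
  "motion": [
    {"x":-0.1,"y":0,"z":0,"spin":0,"gripper":60},
    {"x":-0.2,"y":0,"z":0,"spin":0,"gripper":60},
    {"x":-0.3,"y":0,"z":0,"spin":0,"gripper":60},
    {"x":-0.4,"y":0,"z":0,"spin":0,"gripper":60},
    {"x":-0.5,"y":0,"z":0,"spin":0,"gripper":60}
  ]
}}

```text
time: 6.05
eef_pos: [0.581, -0.0271, 0.0874]
orientation: [0.497, -0.503, 0.503, -0.497]
contact_force: [1.4, 0.1, 1.0]
grip_width: 0.602
```

Emit:
{"name": "move_arm", "arguments": {
  "motion": [
    {"x":-0.1,"y":0,"z":0,"spin":0,"gripper":60},
    {"x":-0.2,"y":0,"z":0,"spin":0,"gripper":60},
    {"x":-0.3,"y":0,"z":0,"spin":0,"gripper":60},
    {"x":-0.4,"y":0,"z":0,"spin":0,"gripper":60},
    {"x":-0.5,"y":0,"z":0,"spin":0,"gripper":60}
  ]
}}

```text
time: 6.47
eef_pos: [0.566, -0.0271, 0.0874]
orientation: [0.497, -0.503, 0.503, -0.497]
contact_force: [1.7, -0.8, 0.5]
grip_width: 0.599
```

Emit:
{"name": "move_arm", "arguments": {
  "motion": [
    {"x":-0.09,"y":0,"z":0,"spin":0,"gripper":60},
    {"x":-0.17,"y":0,"z":0,"spin":0,"gripper":60},
    {"x":-0.25,"y":0,"z":0,"spin":0,"gripper":60},
    {"x":-0.3,"y":0,"z":0,"spin":0,"gripper":60},
    {"x":-0.3,"y":0,"z":0,"spin":0,"gripper":60}
  ]
}}

```text
time: 6.88
eef_pos: [0.5568, -0.0271, 0.0872]
orientation: [-0.497, 0.503, -0.503, 0.497]
contact_force: [0.3, -0.9, 0.2]
grip_width: 0.597
```

```bash
python3 look.py g side wrist; python3 sm.py g side; python3 - <<'E'
import cv2
a=cv2.imread("pics/side_g.png")
cv2.imwrite("pics/sg.png",cv2.resize(a[140:230,230:340],None,fx=6.5,fy=6.5,interpolation=cv2.INTER_CUBIC))
E
```

```text
[ 0.5568 -0.0271  0.0872] jaw deg -90.61 y [-0.001  0.    -1.   ] F [ 0.3 -0.9  0.2] 0.5972906325116217 6.8833
-0.065 0.4651 | -0.055 0.4656 | -0.045 0.4652 | -0.035 0.4655 | -0.025 0.4653 | -0.015 0.4654 | -0.005 0.4655 | 0.005 0.4653 | 0.01 0.4654 |
```

View pics/sg.png

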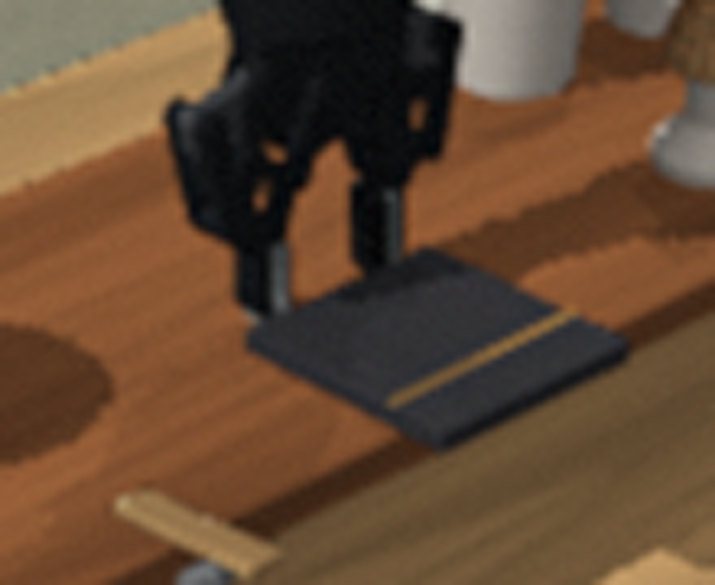

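View pics/wrist_g.png

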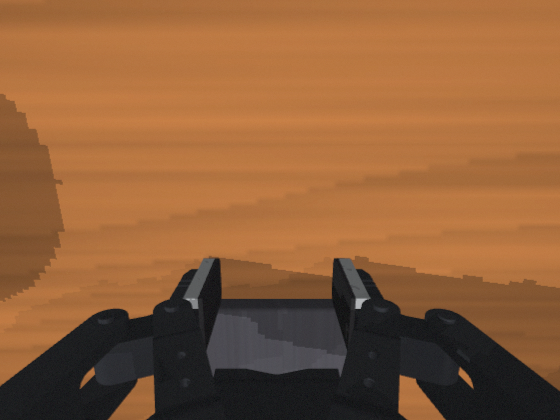

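The slate sits flush on both fingers, with its line about 6 mm short of the edge. I'll back off and rise to measure precisely with the wrist and top views.

Emit:
{"name": "move_arm", "arguments": {
  "motion": [
    {"x":0.4,"y":0,"z":0.0,"spin":0,"gripper":60},
    {"x":1.0,"y":0,"z":0.2,"spin":0,"gripper":60},
    {"x":1.5,"y":0,"z":1.2,"spin":0,"gripper":60},
    {"x":1.6,"y":0,"z":2.5,"spin":0,"gripper":60},
    {"x":1.6,"y":0,"z":3.8,"spin":0,"gripper":60}
  ]
}}

```text
time: 7.4
eef_pos: [0.6047, -0.0269, 0.2009]
orientation: [-0.498, 0.504, -0.502, 0.497]
contact_force: [0.3, -0.0, 0.8]
grip_width: 0.602
```

Emit:
{"name": "move_arm", "arguments": {
  "motion": [
    {"x":0,"y":0,"z":1.3,"spin":0,"gripper":60},
    {"x":0,"y":0,"z":2.6,"spin":0,"gripper":60},
    {"x":0,"y":0,"z":3.6,"spin":0,"gripper":60},
    {"x":0,"y":0,"z":3.6,"spin":0,"gripper":60},
    {"x":0,"y":0,"z":3.6,"spin":0,"gripper":60}
  ]
}}

```text
time: 7.82
eef_pos: [0.6063, -0.0273, 0.312]
orientation: [0.496, -0.501, 0.504, -0.498]
contact_force: [-0.3, 0.7, -1.0]
grip_width: 0.604
```

```bash
python3 look.py h side wrist top; python3 sm.py h side
```

```text
[ 0.6063 -0.0273  0.312 ] jaw deg -90.61 y [ 0.004 -0.001 -1.   ] F [-0.3  0.7 -1. ] 0.6035563654935595 7.8167
-0.065 0.4651 | -0.055 0.4655 | -0.045 0.4652 | -0.035 0.4654 | -0.025 0.4653 | -0.015 0.4653 | -0.005 0.4655 | 0.005 0.4654 | 0.01 0.4654 |
```

View pics/wrist_h.png

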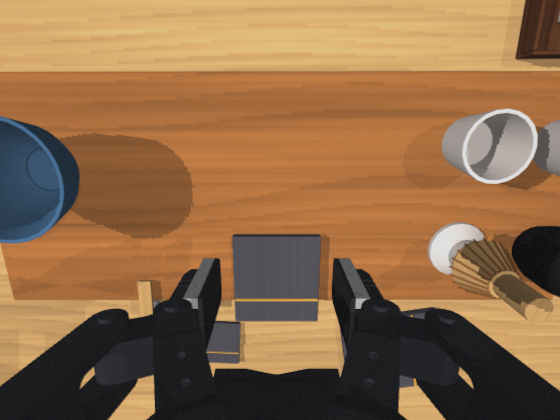

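View pics/top_h.png

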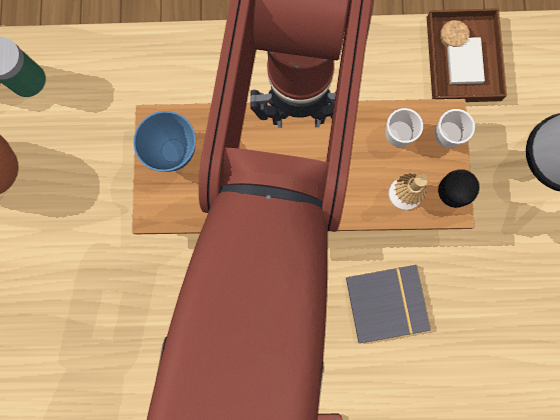

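```bash
python3 - <<'E'
import cv2
a=cv2.imread("pics/wrist_h.png")
cv2.imwrite("pics/wh.png",cv2.resize(a[285:330,215:340],None,fx=6,fy=12,interpolation=cv2.INTER_CUBIC))
cv2.imwrite("pics/wh2.png",cv2.resize(a[285:315,0:150],None,fx=5,fy=15,interpolation=cv2.INTER_CUBIC))
E
```

```text
(no output)
```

View pics/wh.png

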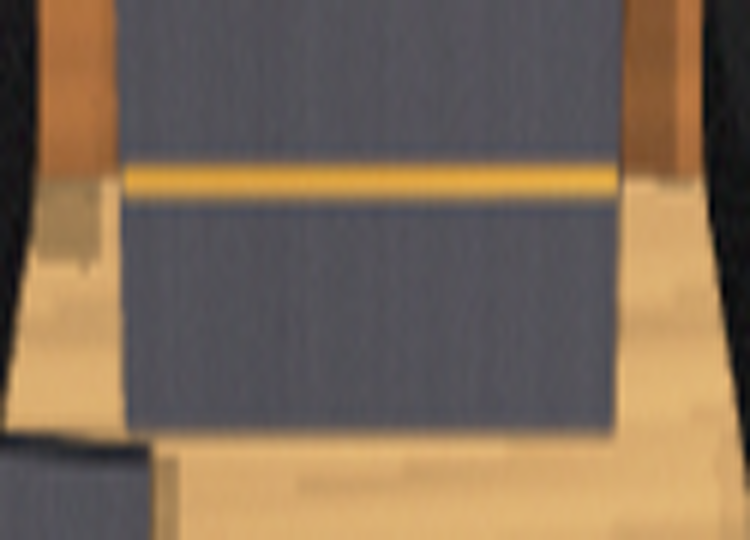

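View pics/wh2.png

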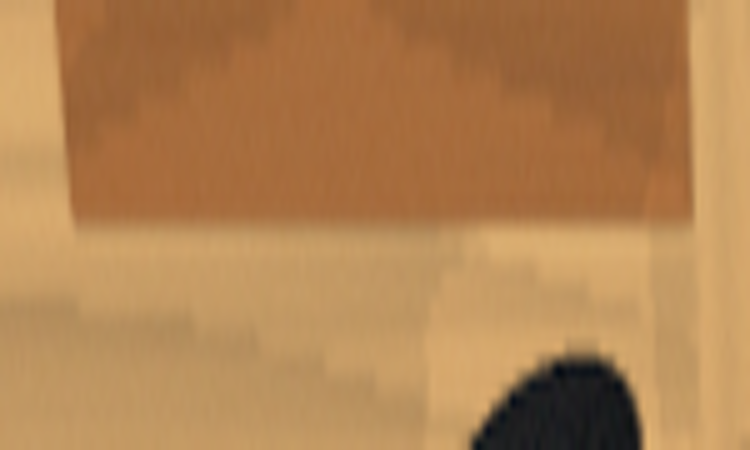

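Emit:
{"name": "move_arm", "arguments": {
  "motion": [
    {"x":0,"y":1.3,"z":0,"spin":0,"gripper":60},
    {"x":0,"y":2.6,"z":0,"spin":0,"gripper":60},
    {"x":0,"y":3.9,"z":0,"spin":0,"gripper":60},
    {"x":0,"y":5.2,"z":0,"spin":0,"gripper":60},
    {"x":0,"y":6.5,"z":0,"spin":0,"gripper":60}
  ]
}}

```text
time: 8.38
eef_pos: [0.604, 0.1693, 0.3067]
orientation: [-0.498, 0.504, -0.502, 0.496]
contact_force: [-0.4, -0.5, 0.1]
grip_width: 0.594
```

```bash
python3 look.py i top
```

```text
[0.604  0.1693 0.3067] jaw deg -90.65 y [-0.004 -0.001 -1.   ] F [-0.4 -0.5  0.1] 0.5944191019523389 8.3833
```

View pics/top_i.png

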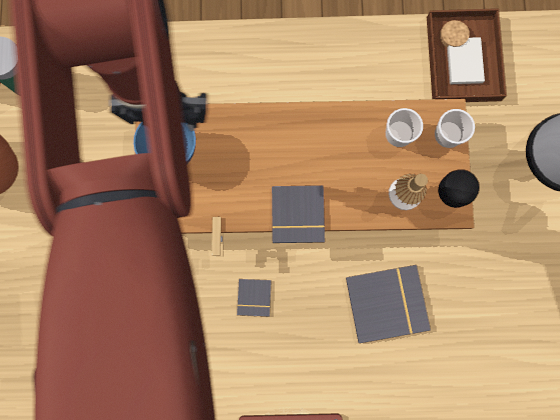

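```bash
cat > edge.py <<'E'
from h import *
import sys
f,tag=sys.argv[1:3]; a=cv2.imread(f"pics/{f}_{tag}.png").astype(np.float32); 
c=np.load(f"pics/cal_{f}_{tag}.npy",allow_pickle=True).item()
R,t,K=P(c); print("cam",(-R.T@t).round(4))
ys=[float(v) for v in sys.argv[3].split(",")]
xs=np.arange(.44,.48,.00025); S=a[...,2]-a[...,0] if f!="x" else 0
# board vs. background: hue ratio b/r
Q=a[...,0]/(a[...,2]+1)
o=[]
for y in ys:
    p=proj(c,np.c_[xs,np.full_like(xs,y),np.full_like(xs,.09)]).astype(np.float32)
    q=cv2.remap(Q,p[None,:,0],p[None,:,1],cv2.INTER_LINEAR)[0]; q=cv2.GaussianBlur(q[None],(0,0),2)[0]
    hi,lo=q[:30].mean(),q[-30:].mean(); k=np.nonzero(q>(hi+lo)/2)[0]
    o.append((y,xs[k[-1]],hi,lo)); print(y,round(xs[k[-1]],4),round(float(hi),2),round(float(lo),2))
o=np.array(o);p=np.polyfit(o[:,1*0],o[:,1],1);print("fit slope",p[0].round(4),"x at -.027",np.polyval(p,-.027).round(4))
E
python3 edge.py top i=-.2 2>/dev/null; python3 edge.py top i "-.33,-.3,-.25,-.2,-.15,-.12,.03,.04,.05,.06,.08,.1"; python3 sm.py i top
python3 edge.py wrist h ".2,.22,.25,.28,.035,.03,-.083"
```

```text
cam [ 0.3443 -0.0086  1.1031]
-0.33 0.4557 0.61 0.43
-0.3 0.456 0.6 0.42
-0.25 0.456 0.59 0.43
-0.2 0.457 0.59 0.45
-0.15 0.4567 0.59 0.45
-0.12 0.4572 0.6 0.45
0.03 0.4587 0.59 0.45
0.04 0.459 0.59 0.45
0.05 0.4587 0.59 0.45
0.06 0.4592 0.59 0.45
0.08 0.4587 0.59 0.45
0.1 0.4592 0.58 0.45
fit slope 0.0085 x at -.027 0.4582
-0.065 0.4667 | -0.055 0.4666 | -0.045 0.4668 | -0.035 0.4669 | -0.025 0.4668 | -0.015 0.467 | -0.005 0.4671 | 0.005 0.4672 | 0.01 0.4673 | 
cam [ 0.6763 -0.0272  0.4524]
0.2 0.46 0.62 0.36
0.22 0.4615 0.51 0.36
0.25 0.4615 0.51 0.36
0.28 0.462 0.51 0.36
0.035 0.4597 0.51 0.36
0.03 0.4597 0.51 0.36
-0.083 0.4587 0.51 0.38
fit slope 0.0081 x at -.027 0.4592
```

```bash
sed 's/c=calibration(f)/c=np.load(f"pics\/cal_{f}_{tag}.npy",allow_pickle=True).item()/' sm.py > sm2.py; python3 sm2.py h wrist; python3 sm2.py i top
python3 - <<'E'
from h import *
a=cv2.imread("pics/top_i.png").astype(np.float32);c=calibration("top")
xs=np.arange(.450,.468,.001)
for lo,hi in((-.33,-.27),(-.2,-.1),(.03,.1)):
    acc=0
    for y in np.linspace(lo,hi,25):
        p=proj(c,np.c_[xs+.0085*(y+.027),np.full_like(xs,y),np.full_like(xs,.09)]).astype(np.float32)
        acc=acc+cv2.remap(a[...,2],p[None,:,0],p[None,:,1],cv2.INTER_LINEAR)[0]
    print((acc/25).round().astype(int))
print((xs*1000).round().astype(int))
E
```

```text
-0.065 0.4644 | -0.055 0.4644 | -0.045 0.4645 | -0.035 0.4646 | -0.025 0.4647 | -0.015 0.4648 | -0.005 0.4649 | 0.005 0.465 | 0.01 0.465 | 
-0.065 0.4667 | -0.055 0.4666 | -0.045 0.4668 | -0.035 0.4669 | -0.025 0.4668 | -0.015 0.467 | -0.005 0.4671 | 0.005 0.4672 | 0.01 0.4673 | 
[191 192 191 190 188 187 186 175 152 125 111 130 154 159 157 156 156 155
 155]
[186 184 182 180 179 178 177 173 149 121 126 160 186 193 192 192 193 195
 198]
[180 181 183 183 184 185 185 179 152 126 125 148 175 185 184 185 187 189
 192]
[450 451 452 453 454 455 456 457 458 459 460 461 462 463 464 465 466 467
 468]
```

The two views agree. The line is 5.5 mm (wrist) to 6.0 mm (top) behind the edge, and it is parallel to within about 0.1°. I'll go back down behind the slate and push the last 5.8 mm.

Emit:
{"name": "move_arm", "arguments": {
  "motion": [
    {"x":0,"y":-1.3,"z":0,"spin":0,"gripper":60},
    {"x":0,"y":-2.6,"z":0,"spin":0,"gripper":60},
    {"x":0,"y":-3.9,"z":0,"spin":0,"gripper":60},
    {"x":0,"y":-5.2,"z":0,"spin":0,"gripper":60},
    {"x":0,"y":-6.5,"z":0,"spin":0,"gripper":60}
  ]
}}

```text
time: 8.85
eef_pos: [0.604, -0.0286, 0.3069]
orientation: [-0.498, 0.504, -0.501, 0.497]
contact_force: [0.6, 0.6, 0.5]
grip_width: 0.601
```

Emit:
{"name": "move_arm", "arguments": {
  "motion": [
    {"x":0,"y":0,"z":-1.3,"spin":0,"gripper":60},
    {"x":0,"y":0,"z":-2.6,"spin":0,"gripper":60},
    {"x":0,"y":0,"z":-3.9,"spin":0,"gripper":60},
    {"x":0,"y":0,"z":-5.2,"spin":0,"gripper":60},
    {"x":0,"y":0,"z":-6.4,"spin":0,"gripper":60}
  ]
}}

```text
time: 9.27
eef_pos: [0.6028, -0.0272, 0.1128]
orientation: [-0.498, 0.504, -0.501, 0.496]
contact_force: [0.3, 0.8, -0.8]
grip_width: 0.603
```

Emit:
{"name": "move_arm", "arguments": {
  "motion": [
    {"x":0,"y":0,"z":-0.4,"spin":0,"gripper":60},
    {"x":0,"y":0,"z":-0.8,"spin":0,"gripper":60},
    {"x":0,"y":0,"z":-1.0,"spin":0,"gripper":60},
    {"x":0,"y":0,"z":-1.0,"spin":0,"gripper":60},
    {"x":0,"y":0,"z":-1.0,"spin":0,"gripper":60}
  ]
}}

```text
time: 9.68
eef_pos: [0.6067, -0.0273, 0.0892]
orientation: [0.497, -0.502, 0.503, -0.498]
contact_force: [-0.1, -1.0, 0.3]
grip_width: 0.598
```

Emit:
{"name": "move_arm", "arguments": {
  "motion": [
    {"x":-0.35,"y":0,"z":0,"spin":0,"gripper":60},
    {"x":-0.75,"y":0,"z":0,"spin":0,"gripper":60},
    {"x":-1.15,"y":0,"z":0,"spin":0,"gripper":60},
    {"x":-1.35,"y":0,"z":0,"spin":0,"gripper":60},
    {"x":-1.45,"y":0,"z":0,"spin":0,"gripper":60}
  ]
}}

```text
time: 10.1
eef_pos: [0.5622, -0.0273, 0.0886]
orientation: [0.497, -0.502, 0.503, -0.498]
contact_force: [0.7, 0.3, 0.1]
grip_width: 0.599
```

Emit:
{"name": "move_arm", "arguments": {
  "motion": [
    {"x":-0.08,"y":0,"z":0,"spin":0,"gripper":60},
    {"x":-0.16,"y":0,"z":0,"spin":0,"gripper":60},
    {"x":-0.24,"y":0,"z":0,"spin":0,"gripper":60},
    {"x":-0.3,"y":0,"z":0,"spin":0,"gripper":60},
    {"x":-0.34,"y":0,"z":0,"spin":0,"gripper":60}
  ]
}}

```text
time: 10.52
eef_pos: [0.5523, -0.0272, 0.0878]
orientation: [0.497, -0.502, 0.503, -0.498]
contact_force: [2.3, 0.1, 0.9]
grip_width: 0.601
```

Emit:
{"name": "move_arm", "arguments": {
  "motion": [
    {"x":0,"y":0,"z":0,"spin":0,"gripper":60},
    {"x":0,"y":0,"z":0,"spin":0,"gripper":60},
    {"x":0,"y":0,"z":0,"spin":0,"gripper":60}
  ]
}}

```text
time: 10.77
eef_pos: [0.5519, -0.0272, 0.0875]
orientation: [0.497, -0.502, 0.503, -0.497]
contact_force: [1.5, -0.7, 0.9]
grip_width: 0.598
```

```bash
python3 look.py j side; python3 sm2.py j side
```

```text
[ 0.5519 -0.0272  0.0875] jaw deg -90.62 y [ 0.001 -0.    -1.   ] F [ 1.5 -0.7  0.9] 0.5984593659022174 10.7667
-0.065 0.46 | -0.055 0.4601 | -0.045 0.4601 | -0.035 0.4601 | -0.025 0.4602 | -0.015 0.4601 | -0.005 0.4614 | 0.005 0.4615 | 0.01 0.4615 |
```

Emit:
{"name": "move_arm", "arguments": {
  "motion": [
    {"x":0.4,"y":0,"z":0.0,"spin":0,"gripper":60},
    {"x":1.0,"y":0,"z":0.2,"spin":0,"gripper":60},
    {"x":1.5,"y":0,"z":1.2,"spin":0,"gripper":60},
    {"x":1.6,"y":0,"z":2.5,"spin":0,"gripper":60},
    {"x":1.6,"y":0,"z":3.8,"spin":0,"gripper":60}
  ]
}}

```text
time: 11.23
eef_pos: [0.5987, -0.0269, 0.2006]
orientation: [-0.498, 0.504, -0.501, 0.496]
contact_force: [1.7, 0.5, 0.5]
grip_width: 0.604
```

Emit:
{"name": "move_arm", "arguments": {
  "motion": [
    {"x":0,"y":0,"z":1.3,"spin":0,"gripper":60},
    {"x":0,"y":0,"z":2.6,"spin":0,"gripper":60},
    {"x":0,"y":0,"z":3.6,"spin":0,"gripper":60},
    {"x":0,"y":0,"z":3.6,"spin":0,"gripper":60},
    {"x":0,"y":0,"z":3.6,"spin":0,"gripper":60}
  ]
}}

```text
time: 11.65
eef_pos: [0.6004, -0.0272, 0.3117]
orientation: [0.497, -0.502, 0.504, -0.498]
contact_force: [0.2, -0.7, -0.4]
grip_width: 0.604
```

Emit:
{"name": "move_arm", "arguments": {
  "motion": [
    {"x":0,"y":0,"z":0,"spin":0,"gripper":60},
    {"x":0,"y":0,"z":0,"spin":0,"gripper":60},
    {"x":0,"y":0,"z":0,"spin":0,"gripper":60},
    {"x":0,"y":0,"z":0,"spin":0,"gripper":60},
    {"x":0,"y":0,"z":0,"spin":0,"gripper":60}
  ]
}}

```text
time: 12.07
eef_pos: [0.5991, -0.0271, 0.3081]
orientation: [-0.498, 0.503, -0.502, 0.497]
contact_force: [1.1, -0.0, 0.5]
grip_width: 0.599
```

```bash
python3 look.py k wrist; python3 sm2.py k wrist; python3 edge.py wrist k ".22,.25,.28,.035,.03,-.083"
```

```text
[ 0.5991 -0.0271  0.3081] jaw deg -90.62 y [-0.002  0.    -1.   ] F [ 1.1 -0.   0.5] 0.5994743572999098 12.0667
-0.065 0.4596 | -0.055 0.4597 | -0.045 0.4598 | -0.035 0.4599 | -0.025 0.46 | -0.015 0.4601 | -0.005 0.4602 | 0.005 0.4603 | 0.01 0.4603 | 
cam [ 0.6706 -0.0272  0.4509]
0.22 0.4615 0.51 0.36
0.25 0.4617 0.51 0.36
0.28 0.4622 0.51 0.36
0.035 0.46 0.51 0.36
0.03 0.4597 0.51 0.36
-0.083 0.4587 0.51 0.38
fit slope 0.0092 x at -.027 0.4593
```

Emit:
{"name": "move_arm", "arguments": {
  "motion": [
    {"x":0,"y":1.3,"z":0,"spin":0,"gripper":60},
    {"x":0,"y":2.6,"z":0,"spin":0,"gripper":60},
    {"x":0,"y":3.9,"z":0,"spin":0,"gripper":60},
    {"x":0,"y":5.2,"z":0,"spin":0,"gripper":60},
    {"x":0,"y":6.5,"z":0,"spin":0,"gripper":60}
  ]
}}

```text
time: 12.53
eef_pos: [0.5993, 0.1695, 0.3092]
orientation: [-0.497, 0.503, -0.503, 0.497]
contact_force: [0.4, -0.1, -0.4]
grip_width: 0.601
```

```bash
python3 look.py l top side; python3 sm2.py l top;python3 sm2.py l side
python3 - <<'E'
import cv2
a=cv2.imread("pics/top_l.png")
cv2.imwrite("pics/tl.png",cv2.resize(a[180:260,250:350],None,fx=7,fy=7,interpolation=cv2.INTER_CUBIC))
E
```

```text
[0.5993 0.1695 0.3092] jaw deg -90.64 y [-0.  0. -1.] F [ 0.4 -0.1 -0.4] 0.6010497080008238 12.5333
-0.065 0.4616 | -0.055 0.4619 | -0.045 0.4619 | -0.035 0.462 | -0.025 0.4622 | -0.015 0.4622 | -0.005 0.4621 | 0.005 0.4623 | 0.01 0.4624 | 
-0.065 0.46 | -0.055 0.46 | -0.045 0.4601 | -0.035 0.4601 | -0.025 0.4602 | -0.015 0.4602 | -0.005 0.4602 | 0.005 0.4607 | 0.01 0.4613 |
```

View pics/tl.png

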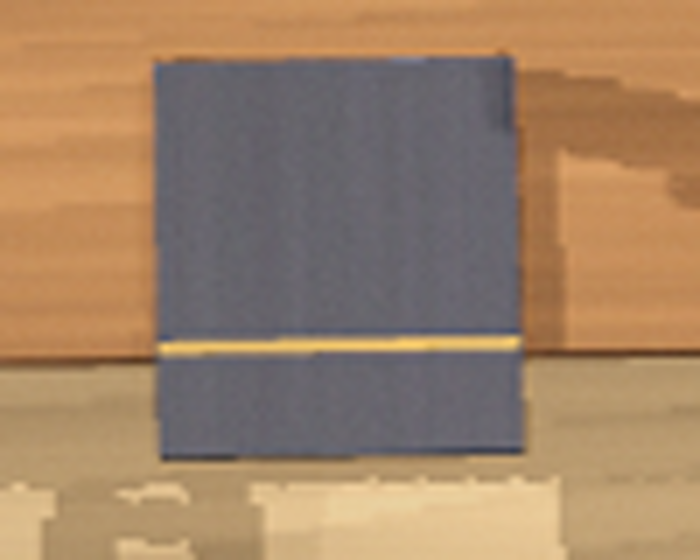

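The slate is square (edge slope 0.009, line slope 0.009–0.010), with 0.7–1.3 mm still to go. There is plenty of time, so I'll make one last 1 mm nudge.

Emit:
{"name": "move_arm", "arguments": {
  "motion": [
    {"x":0,"y":-1.3,"z":0,"spin":0,"gripper":60},
    {"x":0,"y":-2.6,"z":0,"spin":0,"gripper":60},
    {"x":0,"y":-3.9,"z":0,"spin":0,"gripper":60},
    {"x":0,"y":-5.2,"z":0,"spin":0,"gripper":60},
    {"x":0,"y":-6.5,"z":0,"spin":0,"gripper":60}
  ]
}}

```text
time: 13.05
eef_pos: [0.5991, -0.0294, 0.3092]
orientation: [0.498, -0.503, 0.503, -0.497]
contact_force: [-0.4, -0.3, 0.5]
grip_width: 0.601
```

Emit:
{"name": "move_arm", "arguments": {
  "motion": [
    {"x":0,"y":0,"z":-1.3,"spin":0,"gripper":60},
    {"x":0,"y":0,"z":-2.6,"spin":0,"gripper":60},
    {"x":0,"y":0,"z":-3.9,"spin":0,"gripper":60},
    {"x":0,"y":0,"z":-5.2,"spin":0,"gripper":60},
    {"x":0,"y":0,"z":-6.4,"spin":0,"gripper":60}
  ]
}}

```text
time: 13.47
eef_pos: [0.5987, -0.0282, 0.1151]
orientation: [-0.497, 0.503, -0.503, 0.497]
contact_force: [-0.7, -0.5, -0.5]
grip_width: 0.6
```

Emit:
{"name": "move_arm", "arguments": {
  "motion": [
    {"x":0,"y":0,"z":-0.4,"spin":0,"gripper":60},
    {"x":0,"y":0,"z":-0.8,"spin":0,"gripper":60},
    {"x":0,"y":0,"z":-1.0,"spin":0,"gripper":60},
    {"x":0,"y":0,"z":-1.0,"spin":0,"gripper":60},
    {"x":0,"y":0,"z":-1.0,"spin":0,"gripper":60}
  ]
}}

```text
time: 13.88
eef_pos: [0.6013, -0.0275, 0.0895]
orientation: [0.497, -0.502, 0.504, -0.498]
contact_force: [0.3, -0.4, 0.9]
grip_width: 0.601
```

Emit:
{"name": "move_arm", "arguments": {
  "motion": [
    {"x":-0.35,"y":0,"z":0,"spin":0,"gripper":60},
    {"x":-0.75,"y":0,"z":0,"spin":0,"gripper":60},
    {"x":-1.15,"y":0,"z":0,"spin":0,"gripper":60},
    {"x":-1.35,"y":0,"z":0,"spin":0,"gripper":60},
    {"x":-1.45,"y":0,"z":0,"spin":0,"gripper":60}
  ]
}}

```text
time: 14.3
eef_pos: [0.5566, -0.0272, 0.0889]
orientation: [0.497, -0.502, 0.503, -0.498]
contact_force: [0.1, -1.1, -0.3]
grip_width: 0.597
```

Emit:
{"name": "move_arm", "arguments": {
  "motion": [
    {"x":-0.06,"y":0,"z":0,"spin":0,"gripper":60},
    {"x":-0.12,"y":0,"z":0,"spin":0,"gripper":60},
    {"x":-0.16,"y":0,"z":0,"spin":0,"gripper":60},
    {"x":-0.19,"y":0,"z":0,"spin":0,"gripper":60},
    {"x":-0.19,"y":0,"z":0,"spin":0,"gripper":60}
  ]
}}

```text
time: 14.72
eef_pos: [0.5511, -0.0273, 0.0877]
orientation: [0.497, -0.502, 0.503, -0.498]
contact_force: [1.8, 0.1, 1.3]
grip_width: 0.6
```

Emit:
{"name": "move_arm", "arguments": {
  "motion": [
    {"x":0,"y":0,"z":0,"spin":0,"gripper":60},
    {"x":0,"y":0,"z":0,"spin":0,"gripper":60},
    {"x":0,"y":0,"z":0,"spin":0,"gripper":60},
    {"x":0,"y":0,"z":0,"spin":0,"gripper":60}
  ]
}}

```text
time: 15.05
eef_pos: [0.5506, -0.0272, 0.0874]
orientation: [0.497, -0.503, 0.503, -0.497]
contact_force: [1.7, -0.6, 0.8]
grip_width: 0.598
```

```bash
python3 look.py m side; python3 sm2.py m side
```

```text
[ 0.5506 -0.0272  0.0874] jaw deg -90.62 y [ 0. -0. -1.] F [ 1.7 -0.6  0.8] 0.5977748886054691 15.05
-0.065 0.4598 | -0.055 0.4595 | -0.045 0.4597 | -0.035 0.4597 | -0.025 0.4596 | -0.015 0.46 | -0.005 0.4606 | 0.005 0.4601 | 0.01 0.4605 |
```

Now I'll retreat and verify.

Emit:
{"name": "move_arm", "arguments": {
  "motion": [
    {"x":0.4,"y":0,"z":0.0,"spin":0,"gripper":60},
    {"x":1.0,"y":0,"z":0.2,"spin":0,"gripper":60},
    {"x":1.5,"y":0,"z":1.2,"spin":0,"gripper":60},
    {"x":1.6,"y":0,"z":2.5,"spin":0,"gripper":60},
    {"x":1.6,"y":0,"z":3.8,"spin":0,"gripper":60}
  ]
}}

```text
time: 15.52
eef_pos: [0.5974, -0.0269, 0.2006]
orientation: [-0.498, 0.504, -0.501, 0.496]
contact_force: [-0.3, -1.2, 0.8]
grip_width: 0.602
```

Emit:
{"name": "move_arm", "arguments": {
  "motion": [
    {"x":0,"y":0,"z":1.3,"spin":0,"gripper":60},
    {"x":0,"y":0,"z":2.6,"spin":0,"gripper":60},
    {"x":0,"y":0,"z":3.6,"spin":0,"gripper":60},
    {"x":0,"y":0,"z":3.6,"spin":0,"gripper":60},
    {"x":0,"y":0,"z":3.6,"spin":0,"gripper":60}
  ]
}}

```text
time: 15.93
eef_pos: [0.5991, -0.0273, 0.3117]
orientation: [0.497, -0.502, 0.504, -0.498]
contact_force: [-0.6, -0.6, -0.6]
grip_width: 0.592
```

Emit:
{"name": "move_arm", "arguments": {
  "motion": [
    {"x":0,"y":0,"z":0,"spin":0,"gripper":60},
    {"x":0,"y":0,"z":0,"spin":0,"gripper":60},
    {"x":0,"y":0,"z":0,"spin":0,"gripper":60},
    {"x":0,"y":0,"z":0,"spin":0,"gripper":60},
    {"x":0,"y":0,"z":0,"spin":0,"gripper":60}
  ]
}}

```text
time: 16.35
eef_pos: [0.5979, -0.0271, 0.3081]
orientation: [-0.498, 0.503, -0.502, 0.497]
contact_force: [0.4, -0.3, -0.3]
grip_width: 0.6
```

```bash
python3 look.py n wrist; python3 sm2.py n wrist; python3 edge.py wrist n ".22,.25,.28,.035,.03,-.083"
```

```text
[ 0.5979 -0.0271  0.3081] jaw deg -90.61 y [-0.002  0.    -1.   ] F [ 0.4 -0.3 -0.3] 0.6002426701991254 16.35
-0.065 0.4581 | -0.055 0.4582 | -0.045 0.4583 | -0.035 0.4584 | -0.025 0.4585 | -0.015 0.4586 | -0.005 0.4587 | 0.005 0.4588 | 0.01 0.4589 | 
cam [ 0.6694 -0.0272  0.4509]
0.22 0.4617 0.51 0.36
0.25 0.462 0.51 0.36
0.28 0.4622 0.51 0.36
0.035 0.4595 0.51 0.36
0.03 0.4595 0.52 0.36
-0.083 0.4587 0.51 0.38
fit slope 0.0104 x at -.027 0.4591
```

Emit:
{"name": "move_arm", "arguments": {
  "motion": [
    {"x":0,"y":1.3,"z":0,"spin":0,"gripper":60},
    {"x":0,"y":2.6,"z":0,"spin":0,"gripper":60},
    {"x":0,"y":3.9,"z":0,"spin":0,"gripper":60},
    {"x":0,"y":5.2,"z":0,"spin":0,"gripper":60},
    {"x":0,"y":6.5,"z":0,"spin":0,"gripper":60}
  ]
}}

```text
time: 16.82
eef_pos: [0.5981, 0.1695, 0.3092]
orientation: [-0.497, 0.503, -0.503, 0.497]
contact_force: [1.3, 0.2, -0.2]
grip_width: 0.603
```

```bash
python3 look.py o top side; python3 sm2.py o top;python3 sm2.py o side
python3 - <<'E'
import cv2,numpy as np
a=cv2.imread("pics/top_o.png")
cv2.imwrite("pics/to.png",cv2.resize(a[180:260,250:350],None,fx=7,fy=7,interpolation=cv2.INTER_CUBIC))
b=cv2.imread("pics/top_i.png");print("others changed:",np.abs(a[90:240,370:500].astype(int)-cv2.imread("pics/top0.png")[90:240,370:500]).max())
E
```

```text
[0.5981 0.1695 0.3092] jaw deg -90.65 y [-0. -0. -1.] F [ 1.3  0.2 -0.2] 0.6029264363146708 16.8167
-0.065 0.46 | -0.055 0.4602 | -0.045 0.4604 | -0.035 0.4604 | -0.025 0.4607 | -0.015 0.4608 | -0.005 0.4609 | 0.005 0.4611 | 0.01 0.4612 | 
-0.065 0.4581 | -0.055 0.4586 | -0.045 0.4594 | -0.035 0.4599 | -0.025 0.4596 | -0.015 0.46 | -0.005 0.4598 | 0.005 0.46 | 0.01 0.4597 | 
others changed: 60
```

View pics/to.png

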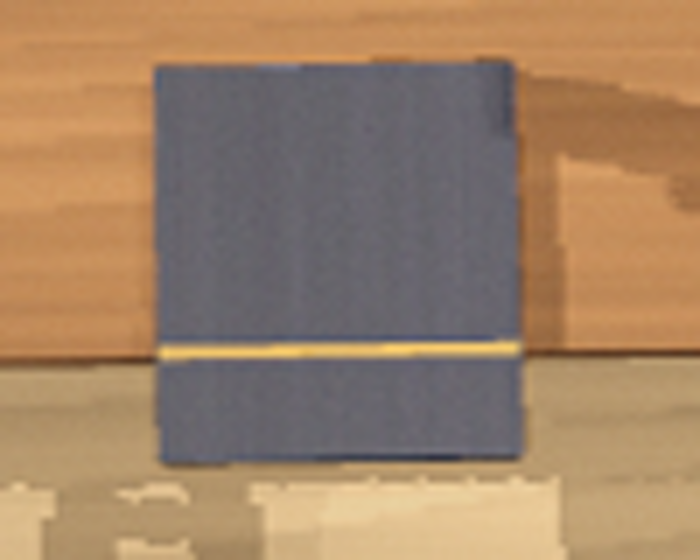

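View pics/side_o.png

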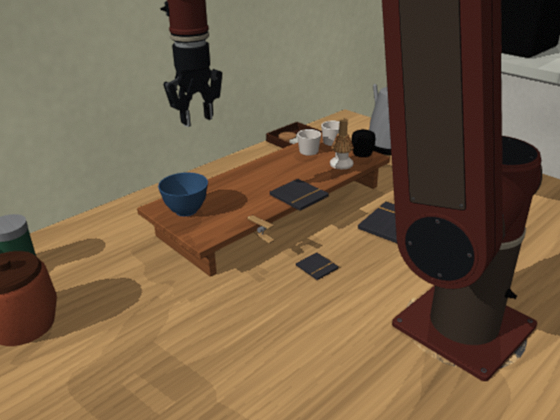

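```bash
python3 -c "
from bench import sign_off
print(sign_off())"
```

```text
the job is handed in; nothing more can be done
None
```

I slid the slate forward until its brass line lies above the shelf's front edge, then handed the job in at about 17 s. Two spread fingertips pushed it flat from behind its rear edge, with one long push and two short corrections. The arm was parked about 0.3 m up and clear of everything.

- **Line position:** The top view puts the brass line within about 0.2 mm of the edge. The wrist view puts it about 0.6 mm past the edge, so the two disagree slightly. The side view puts it at x ≈ 0.4596 m, but I did not measure the edge there.
- **Squareness:** Line and edge are parallel to within about 0.3° in the top and wrist views. The last side-view reading was noisier.
- **Forces:** The fingertips pressed on the board at about 13 N once, while I was finding its height. Readings between pushes stayed around 2 N.
- **Other items:** The bowl, whisk, caddy, cups and clip look to be where they started. I only checked that by eye: a pixel comparison of the whisk, caddy and cup end showed differences, which I put down to the arm's shadow.

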